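# Free the seized stopper of a thinner can

### The job

Take the rectangular thinner can off the freely spinning turntable, stopper still in, and stand it fully down in the steel corner nest. Its stopper has stuck fast in the neck, and a straight pull only brings the whole can up, so work it out by twisting it back and forth while pulling so gently that the can stays down in the nest. Leave the stopper in the plastic tray and the can standing in the nest, and leave the other two things on the turntable standing.

Things in the scene. Friction and masses are not known exactly. Their poses are not given: they have to be found in the camera images.
- can: Rectangular metal can of thinner with a paper label, body 90 mm (its x) x 60 mm (its y) x 110 mm high, 0.35 to 0.7 kg (some are nearly empty), round steel neck 42 mm across in the middle of its top, ending 125 mm above its underside. Closed by the winged stopper. Origin: centre of its underside; z up. It stands loose on the turntable's plate, off its centre.
- stopper: Black winged stopper (40 g) seized in the can's neck, coaxial with it. From below: plug 28 mm in diameter and 26 mm long, flange 38 mm across and 5 mm thick, upright flat wing 36 mm long (its x), 12 mm thick (its y), 30 mm high; 61 mm in all. Origin: centre of the plug's underside; z up. Fully in, it is 99 mm above the can's underside, the flange on the neck.
- wing (a point): Middle of the stopper's wing, 46 mm above the stopper's origin, 15 mm below the wing's top; axes as the stopper's. The can may be carried by the wing: the stuck plug holds more than the can's weight.
- turntable: Bench turntable: fixed grey foot and a freely spinning aluminium plate 260 mm in diameter, its top 40 mm above the bench; it spins if the can on it is pushed or twisted. Origin: centre of its foot at bench level. The can, a round tin and a small bottle stand on it.
- nest: Steel can nest fixed to the bench: a plate 116 mm (its x) x 86 mm (its y), 6 mm thick, with four upright corner angles to 28 mm above the bench, 4 mm thick. Between them is a 98 x 68 mm pocket: the can stands in it with 4 mm to spare all round, either way round. Origin: centre of its underside. It lets the can turn about 0.1 rad but does not hold it down.
- nest_floor (a point): Centre of the nest pocket's floor, 6 mm above the bench; axes as the nest's.
- tray: Open white plastic tray fixed to the bench, 130 mm (its x) x 110 mm (its y), 30 mm high, walls and floor 4 mm thick. Origin: centre of its underside.
- round_tin: Bystander: round tin 72 mm across, 75 mm high, standing on the turntable; origin at the centre of its underside. Leave it standing.
- hardener: Bystander: small bottle 40 mm across, 85 mm high, standing on the turntable; origin at the centre of its underside. Leave it standing.
- neck (a point): Centre of the mouth of the can's neck, 125 mm above its underside. Sprung pads in it hold the plug by dry friction: 17 to 32 N for a straight pull, 0.24 to 0.45 N m for a twist. While the plug turns against the held can, a pull below the can's weight draws it, 1 to 5 mm per radian: feel the pull. If the can has come up a little, more twisting lets it sink back. Free after 20 mm.

How it is judged:
By the outcome, as a careful person would: the job done as asked, in the order asked, and still so for the second after the job is handed in, with the robot touching nothing.
It also fails if it takes over 72 s, if anything falls off the work surface, if the arm or the gripper's body presses on something with over 40 N, if the wrist force passes 120 N, or if a joint passes its speed limit or range.

### The arm

A 7-joint arm with a two-finger parallel gripper is mounted at the origin on the work surface. World frame = base frame: x ahead of the robot, y to its left, z up, the work surface at z = 0. Lengths are in m, angles in rad, forces in N, time in s.
With the tool pointing down it reaches from about 0.425 to 0.925 m from the base axis. Payload 6.8 kg.
Tool frame: the origin (TCP) lies at the very end of the fingers, on their centre line; the grasp point (between the pads) lies 19 mm behind it (arm.grip_point_offset is the distance from the TCP to the grasp point, in m); z points along the fingers, y is the line along which they close (so a half turn about z gives the same grasp; the last joint's range is limited). The gripper opens to 85 mm and grips with 20 to 120 N. Pads are 22 mm wide; open, the fingers measure 114 mm over their backs; the gripper's body (76 mm by 85 mm) begins 54 mm behind the grasp point. The pads swing forward as they close: fully open they stand 13 mm farther back than shut.
Start: joints at [-1.22, 0.477, 0.022, 1.555, -0.011, 1.109, -0.083], TCP at [0.299, 0.605, 0.231] pointing down, gripper open.
Joint ranges: [-2.96, 2.96], [-0.34, 2.1], [-1.41, 1.46], [0.24, 2.44], [-1.37, 4.51], [0.17, 1.92], [-2.96, 2.96]. Speed limits (rad/s): [2.39, 2.39, 3.14, 3.14, 3.14, 3.14, 3.14].

### API

Orientations are given as a unit quaternion [x, y, z, w].
In Python, from cell import arm gives the robot as it stands. The module is installed in compiled form; this text tells all that it offers.
- The arm moves only by the tool play_rows, never from a script. Its argument "motion" is a list that holds one entry, the list of rows, each a list of 6 numbers: the shift along the tool's x, y, z in cm, then the turn, a rotation vector about the tool's x, y, z in rad. In form: [[[dx, dy, dz, rx, ry, rz], ...]]. A call has 1 to 12 rows; each row is the pose to reach, as a shift and turn from the pose commanded when the call began, along the tool's axes at that moment; what a row does not reach only later rows make up. A row lasts 1/8 s, in which the tool goes at most 62.5 mm and 10.7 degrees, less where a joint would pass 70% of its speed; a pose out of reach is approached as far as the arm can. A call with a gripper value outside its range is refused whole. "jaw" is the closure, from 0 (fully open) to 1 (shut), set as the call begins (left out, the last holds). The fingers move at their own pace and stop on an object; "grip_force" is the grip in N (left out, the last holds). Time passes only in rows, so rows that repeat a pose let the fingers close. It gives the time, the measured TCP pose, the force, the opening and the grip force at its end, in the units of the state.
- arm.sense(): the state, without advancing time (a new reading comes with each control period).
- arm.read_camera(name): name is "scene" or "top" or "wrist"; returns the picture (400x640x3 uint8, red, green, blue); there is no depth.
- arm.calibration(name): a dict with "fx", "fy", "cx", "cy" (pixels), "dist_coeffs" ([k1, k2, p1, p2, k3] as OpenCV has them; the pictures are not rectified), "world_to_cam" (4x4, takes a point from world to camera coordinates). Camera axes: x right, y up, looking along -z (the intrinsics and any distortion apply to the point x, -y, -z); pixel columns grow to the right and rows downward; lengths in m; the calibration is good to about 2 mm. A picture is of the moment at which its call begins: read the wrist's pose just before it. calibration takes no time and is no camera call; for the wrist camera it gives the pose at the moment of the call.
- arm.hand_in(): hands the job in; it is judged then, once.
Trained networks look in the newest picture that a camera, given by its name, has taken for a name from the list of things; names that differ only in an ending like _2 or _b are one class to them, and where a whole thing is asked for, a point or a joint stands for the part that bears it (a point fixed in the world has none). Each returns a list of dicts, best first, with "score" (0 to 1); they miss things now and then, are a little off and sometimes report something else, mostly with a low value. They report only what shows in the picture. A call takes as long as a camera call.
- arm.cut_out(camera, thing): "region" (400x640 bool, what is visible of it) and "rect" ([left, top, right, bottom] as shares, 0 to 1, of the picture: columns of its width, rows of its height, round what is visible of it).
- arm.spot_point(camera, thing): "xy" ([column, row] as shares, 0 to 1, of the picture: columns of its width, rows of its height: a listed point, or the origin of a listed thing).
The state is a dict: "clock": time; "joint_pos": joint angles; "qvel": joint speeds; "joint_torque": joint torques, N m; "position": TCP position; "tcp_rot": TCP orientation; "force": force on the tool from outside, world axes, zero at the start; "wrist_torque": the same for the moment, N m; "grip_width": finger opening in m; "grip_force": force on a finger pad.
Only numpy, scipy, OpenCV 4.12 (cv2) and the standard library are available. Lean on these libraries where they do the work, as an engineer would, in place of code of your own. Each camera call takes 0.05 s, during which the arm holds its last target. There are 200 camera calls.

## Working session

There is one attempt and no reset: what is moved stays moved. The work goes in short steps, Python scripts to look and compute and a tool call to move; the robot and the scene stay as the last step left them, time stands still between calls to the robot, and variables do not carry over. Pictures are saved under pics/ and viewed, at most 12 in all, crops included, and the job is handed in when it is done.

Besides the shell and the picture viewer there is one more tool, called after "Emit:" in YAML: its name, and indented under it one key for each argument. play_rows: Moves the arm, as the interface text tells. Its arguments: {"type":"object","properties":{"motion":{"type":"array"},"jaw":{"type":"number"},"grip_force":{"type":"number"}},"required":["motion"]}

```bash
mkdir -p pics; cat > h.py <<'E'
import numpy as np, cv2, json
from cell import arm
from scipy.spatial.transform import Rotation as R
def px(cam,xy): return np.array([xy[0]*640,xy[1]*400])
def ray(cam,p,c=None):
    c=c or arm.calibration(cam)
    K=np.array([[c["fx"],0,c["cx"]],[0,c["fy"],c["cy"]],[0,0,1]])
    u=cv2.undistortPoints(np.array([[p]],float),K,np.array(c["dist_coeffs"],float))[0,0]
    T=np.array(c["world_to_cam"]);Rw=T[:3,:3]
    o=-Rw.T@T[:3,3]; d=Rw.T@np.array([u[0],-u[1],-1]); return o,d/np.linalg.norm(d)
def at_z(cam,p,z,c=None):
    o,d=ray(cam,p,c); return o+d*(z-o[2])/d[2]
def proj(cam,P,c=None):
    c=c or arm.calibration(cam)
    K=np.array([[c["fx"],0,c["cx"]],[0,c["fy"],c["cy"]],[0,0,1]])
    T=np.array(c["world_to_cam"]);Q=np.atleast_2d(P)@T[:3,:3].T+T[:3,3]
    Q=Q*[1,-1,-1]
    return cv2.projectPoints(Q,np.zeros(3),np.zeros(3),K,np.array(c["dist_coeffs"],float))[0][:,0]
def save(cam,name): im=arm.read_camera(cam); cv2.imwrite(f"pics/{name}.png",im[:,:,::-1]); return im
E
python3 - <<'E'
from h import *
a=save("scene","s0"); b=save("top","t0")
cv2.imwrite("pics/both0.png",np.vstack([a,b])[:,:,::-1][::1])
s=arm.sense(); print({k:np.round(v,3).tolist() for k,v in s.items()}, arm.grip_point_offset)
z={"can":.04,"wing":.185,"stopper":.139,"turntable":0,"nest":0,"nest_floor":.006,"tray":0,"round_tin":.04,"hardener":.04,"neck":.165}
for cam in("scene","top"):
  c=arm.calibration(cam); print(cam,np.round(ray(cam,(320,200))[0],3))
  for t,h in z.items():
    r=arm.spot_point(cam,t)[:2]
    print(t,[(round(q["score"],2),px(cam,q["xy"]).round().tolist(),at_z(cam,px(cam,q["xy"]),h).round(3).tolist()) for q in r])
E
```

```text
{'clock': 0.1, 'joint_pos': [-1.22, 0.478, 0.022, 1.556, -0.012, 1.109, -0.083], 'qvel': [-0.001, 0.0, -0.001, -0.003, -0.0, 0.0, -0.001], 'joint_torque': [0.005, -59.776, 1.614, -28.195, 0.013, 0.005, 0.0], 'position': [0.299, 0.605, 0.23], 'tcp_rot': [0.227, 0.974, -0.001, -0.0], 'force': [0.357, -0.667, 0.127], 'wrist_torque': [-0.007, 0.032, 0.052], 'grip_force': 0.0, 'grip_width': 0.085} 0.0187
scene [ 1.099 -0.291  0.613]
can [(0.72, [379.0, 194.0], [0.534, 0.184, 0.04])]
wing [(0.63, [387.0, 138.0], [0.529, 0.198, 0.185])]
stopper [(0.7, [385.0, 159.0], [0.537, 0.192, 0.139])]
turntable [(0.84, [400.0, 196.0], [0.528, 0.26, 0.0]), (0.67, [431.0, 181.0], [0.523, 0.367, 0.0])]
nest [(0.65, [195.0, 302.0], [0.58, -0.281, 0.0])]
nest_floor [(0.89, [192.0, 299.0], [0.576, -0.284, 0.006])]
tray [(0.88, [284.0, 258.0], [0.565, -0.084, 0.0])]
round_tin [(0.63, [431.0, 181.0], [0.561, 0.325, 0.04])]
hardener []
neck [(0.86, [385.0, 147.0], [0.53, 0.192, 0.165])]
top [0.314 0.014 1.157]
can [(0.84, [252.0, 197.0], [0.538, 0.187, 0.04])]
wing [(0.51, [240.0, 184.0], [0.537, 0.189, 0.185])]
stopper [(0.85, [245.0, 191.0], [0.533, 0.188, 0.139])]
turntable [(0.9, [223.0, 202.0], [0.537, 0.265, 0.0])]
nest [(0.68, [446.0, 180.0], [0.579, -0.283, 0.0])]
nest_floor [(0.68, [446.0, 185.0], [0.563, -0.28, 0.006]), (0.38, [362.0, 189.0], [0.559, -0.076, 0.006])]
tray [(0.69, [364.0, 187.0], [0.566, -0.081, 0.0])]
round_tin [(0.65, [200.0, 191.0], [0.555, 0.312, 0.04])]
hardener [(0.79, [203.0, 231.0], [0.46, 0.301, 0.04]), (0.31, [363.0, 190.0], [0.55, -0.074, 0.04])]
neck [(0.87, [241.0, 186.0], [0.537, 0.192, 0.165])]
```

```bash
python3 - <<'E'
import cv2,numpy as np
b=cv2.imread("pics/t0.png")
l=cv2.resize(b[120:280,150:310],(600,600),interpolation=cv2.INTER_CUBIC)
cv2.imwrite("pics/tt0.png",l)
r=cv2.resize(b[130:240,310:510],(800,440),interpolation=cv2.INTER_CUBIC)
cv2.imwrite("pics/nt0.png",r)
E
```

```text
(no output)
```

View pics/s0.png

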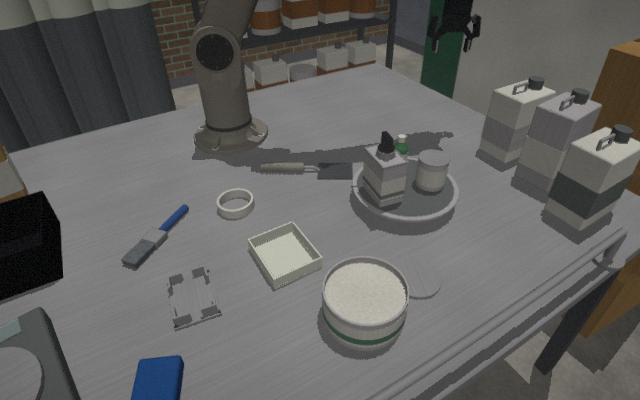

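View pics/tt0.png

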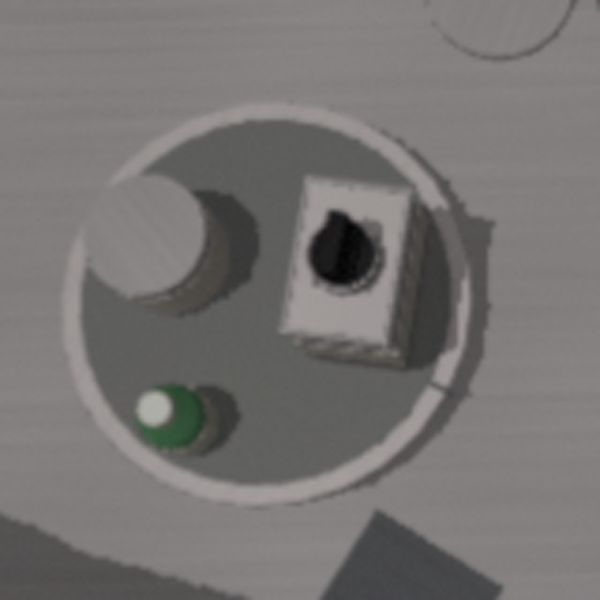

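View pics/nt0.png

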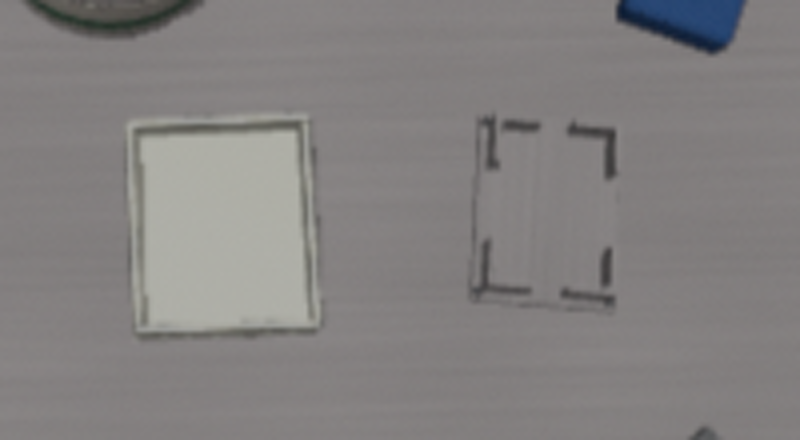

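The scene view shows the can at about (385,175), the tin at (432,170), the bottle at (402,145), the nest at (193,298) and the tray at (284,255). In the top crops, the can's lid and black wing are at about (345,255) of the turntable crop. The nest and tray stand nearly square to the world axes. Next I'll move above the can for a wrist view.

```bash
cat >> h.py <<'E'
def goal(pos,yaw,s=None,near=True):
    """tool pointing down, tool y axis at world angle yaw (mod pi) -> row (cm, rad)"""
    s=s or arm.sense(); R0=R.from_quat(s["tcp_rot"])
    out=[]
    for k in(0,np.pi):
        y=np.array([np.cos(yaw+k),np.sin(yaw+k),0]); z=np.array([0,0,-1]); x=np.cross(y,z)
        Rt=R.from_matrix(np.c_[x,y,z]); out.append((R0.inv()*Rt).as_rotvec())
    rv=min(out,key=np.linalg.norm)
    return np.r_[R0.inv().apply(np.array(pos)-s["position"])*100,rv].round(3)
E
python3 - <<'E'
from h import *
s=arm.sense();Y=R.from_quat(s["tcp_rot"]).as_matrix()[:,1]
print(goal([.50,.17,.36],np.arctan2(Y[1],Y[0])))
T=np.array(arm.calibration("wrist")["world_to_cam"]);Rc=T[:3,:3];o=-Rc.T@T[:3,3]
R0=R.from_quat(s["tcp_rot"]);print("cam in tool",R0.inv().apply(o-s["position"]),"look",R0.inv().apply(-Rc[2]))
E
```

```text
[-37.301 -30.118 -12.872   0.     -0.      0.   ]
cam in tool [ 0.08066706 -0.0009849  -0.14346362] look [-0.31079335  0.00127308  0.95047665]
```

Emit:
play_rows:
  motion:
    - [[-6, -4, -5, 0, 0, 0], [-39.5, -26.8, -10, 0, 0, 0], [-39.5, -26.8, -10, 0, 0, 0], [-39.5, -26.8, -10, 0, 0, 0], [-39.5, -26.8, -10, 0, 0, 0], [-39.5, -26.8, -10, 0, 0, 0], [-39.5, -26.8, -10, 0, 0, 0], [-39.5, -26.8, -10, 0, 0, 0], [-39.5, -26.8, -10, 0, 0, 0], [-39.5, -26.8, -10, 0, 0, 0], [-39.5, -26.8, -10, 0, 0, 0], [-39.5, -26.8, -10, 0, 0, 0]]
  jaw: 0

```text
clock: 2.6
position: [0.5338, 0.1913, 0.3311]
tcp_rot: [0.226, 0.974, -0.0, -0.0]
force: [0.9, -0.0, -0.2]
grip_width: 0.0853
grip_force: 0.0
```

```bash
python3 - <<'E'
from h import *
s=arm.sense();print(s["clock"],s["position"],s["joint_pos"])
c=arm.calibration("wrist"); im=save("wrist","w1")
for t,h in {"can":.04,"wing":.185,"stopper":.139,"neck":.165,"hardener":.04,"round_tin":.04}.items():
    r=arm.spot_point("wrist",t)[:1]
    print(t,[(round(q["score"],2),px(0,q["xy"]).round().tolist(),at_z(0,px(0,q["xy"]),h,c).round(4).tolist()) for q in r])
E
```

```text
2.6 [0.53375376 0.19132602 0.33105395] [-0.64659301  0.21759681  0.23177609  1.70379377 -0.05300125  1.2267104
  0.71220637]
can [(0.64, [315.0, 158.0], [0.535, 0.1906, 0.04])]
wing [(0.93, [314.0, 184.0], [0.534, 0.1895, 0.185])]
stopper [(0.6, [317.0, 173.0], [0.5348, 0.1934, 0.139])]
neck [(0.97, [315.0, 177.0], [0.5324, 0.1922, 0.165])]
hardener [(0.92, [368.0, 66.0], [0.4556, 0.3083, 0.04])]
round_tin [(0.94, [403.0, 132.0], [0.5578, 0.3193, 0.04])]
```

View pics/w1.png

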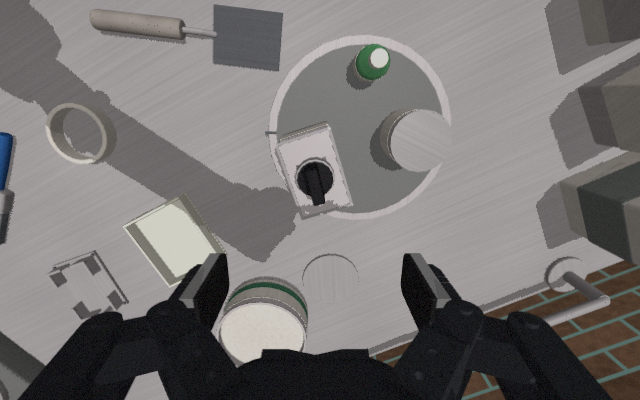

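The wrist view shows the can's lid with corners near (276,137), (327,122), (352,207) and (303,218). The wing lies on the flange at about (316,183), nearly parallel to the can's long side. I'll zoom in to measure both yaws.

```bash
python3 - <<'E'
import cv2,numpy as np
b=cv2.imread("pics/w1.png")[115:225,265:365].astype(float)
b=np.clip(255*(b/255)**0.5,0,255).astype(np.uint8)
l=cv2.resize(b,None,fx=5.4,fy=5.4,interpolation=cv2.INTER_CUBIC)
n=cv2.imread("pics/w1.png")[240:325,40:140];n=cv2.resize(n,None,fx=2.5,fy=2.5,interpolation=cv2.INTER_CUBIC)
o=np.zeros((594,800,3),np.uint8);o[:l.shape[0],:540]=l;o[:n.shape[0],545:545+n.shape[1]]=n
cv2.imwrite("pics/w1z.png",o)
E
```

```text
(no output)
```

View pics/w1z.png

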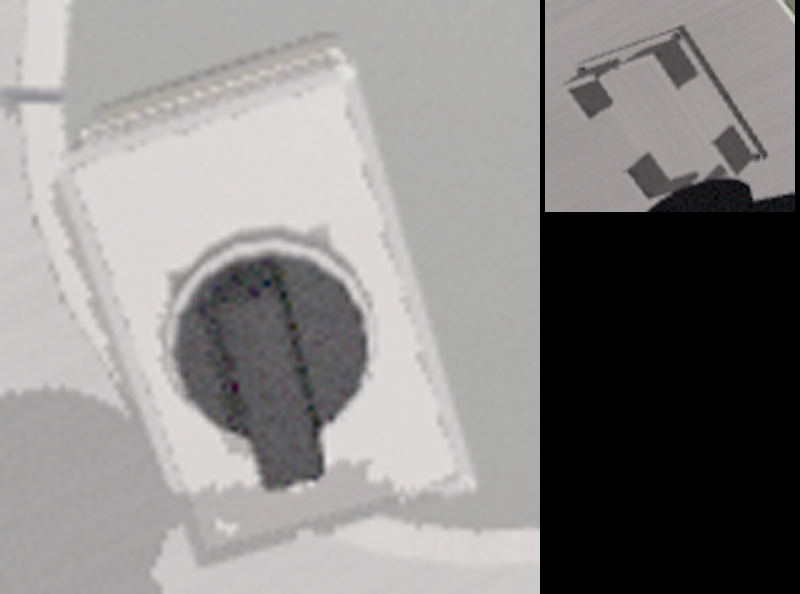

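The zoom gives lid corners at (68,165), (350,68), (475,488) and (205,560). The wing's right edge runs (280,275)–(320,430) and its left edge (212,310)–(262,487).

```bash
python3 - <<'E'
from h import *
c=arm.calibration("wrist")
def W(p,z): return at_z(0,(p[0]/5.4+265-.4,p[1]/5.4+115-.4),z,c)
L=[W(p,.15) for p in[(68,165),(350,68),(475,488),(205,560)]]
print(np.round(L,4)); print("can centre",np.mean(L,0))
ang=lambda a,b:np.degrees(np.arctan2(*(b-a)[1::-1]))
print("long",ang(L[0],L[3]),ang(L[1],L[2]),"short",ang(L[0],L[1]),ang(L[3],L[2]))
for a,b in[((280,275),(320,430)),((212,310),(240,420)),((212,310),(262,487)),((280,275),(323,475))]: print("wing",ang(W(a,.2),W(b,.2)))
print("wing end",[W(p,.2).round(4) for p in[(262,487),(322,478)]], ang(W((262,487),.2),W((322,478),.2)))
# nest/tray: top-view corners at crop scale4
def N(p,z): return at_z("top",(p[0]/4+310-.4,p[1]/4+130-.4),z)
pl=[N(p,.003) for p in[(472,300),(613,312)]]; print("nest low",np.round(pl,4),ang(*pl))
tp=[N(p,.028) for p in[(480,117),(614,129),(612,302),(486,292)]];print("nest top",np.round(tp,4),ang(tp[0],tp[1]),ang(tp[1],tp[2]))
tr=[N(p,.03) for p in[(128,120),(310,115),(320,328),(136,336)]];print("tray",np.mean(tr,0),np.round(tr,4))
s=arm.sense();Y=R.from_quat(s["tcp_rot"]).as_matrix()[:,1];print("tooly",np.degrees(np.arctan2(Y[1],Y[0])))
E
```

```text
[[0.487  0.1681 0.15  ]
 [0.4948 0.2265 0.15  ]
 [0.5852 0.2129 0.15  ]
 [0.5745 0.1541 0.15  ]]
can centre [0.53534355 0.19038563 0.15      ]
long -9.094265781025316 -8.581556863527688 short 82.39324349787871 79.64964302084974
wing -11.963368326305154
wing -12.942084703230817
wing -11.47306780745481
wing -14.260607827786592
wing end [array([0.5491, 0.1806, 0.2   ]), array([0.5523, 0.1909, 0.2   ])] 72.72192780397275
nest low [[ 0.5178 -0.233   0.003 ]
 [ 0.5085 -0.3176  0.003 ]] -96.260667092694
nest top [[ 0.6253 -0.2394  0.028 ]
 [ 0.6159 -0.3195  0.028 ]
 [ 0.5103 -0.3103  0.028 ]
 [ 0.518  -0.2362  0.028 ]] -96.65657012880689 175.03696044302532
tray [ 0.56260206 -0.08220351  0.03      ] [[ 0.6279 -0.0271  0.03  ]
 [ 0.6284 -0.1368  0.03  ]
 [ 0.4983 -0.1367  0.03  ]
 [ 0.4959 -0.0281  0.03  ]]
tooly 63.717858832612116
```

Emit:
play_rows:
  motion:
    - [[-0.2, 0, 6, 0, 0, -0.12], [-0.2, 0, 11, 0, 0, -0.23], [-0.2, 0, 14, 0, 0, -0.23], [-0.2, 0, 15.6, 0, 0, -0.23], [-0.2, 0, 15.6, 0, 0, -0.23], [-0.2, 0, 15.6, 0, 0, -0.23]]

```text
clock: 3.7
position: [0.5372, 0.1895, 0.1767]
tcp_rot: [0.114, 0.993, 0.001, 0.001]
force: [0.0, -0.2, 0.3]
grip_width: 0.0857
grip_force: 0.0
```

```bash
python3 - <<'E'
from h import *
s=arm.sense();print(s["position"],s["force"],s["wrist_torque"])
c=arm.calibration("wrist"); im=save("wrist","w2")
cv2.imwrite("pics/w2c.png",cv2.resize(im[100:400,160:480],None,fx=1.8,fy=1.8)[:,:,::-1])
for t,h in {"wing":.185,"neck":.165}.items():
    print(t,[(q["score"],at_z(0,px(0,q["xy"]),h,c).round(4)) for q in arm.spot_point("wrist",t)[:1]])
E
```

```text
[0.53718792 0.18949748 0.17672605] [ 0.025296   -0.21144544  0.25893453] [-0.01870249  0.01110401  0.03887298]
wing [(0.67, array([0.5347, 0.1903, 0.185 ]))]
neck []
```

View pics/w2c.png

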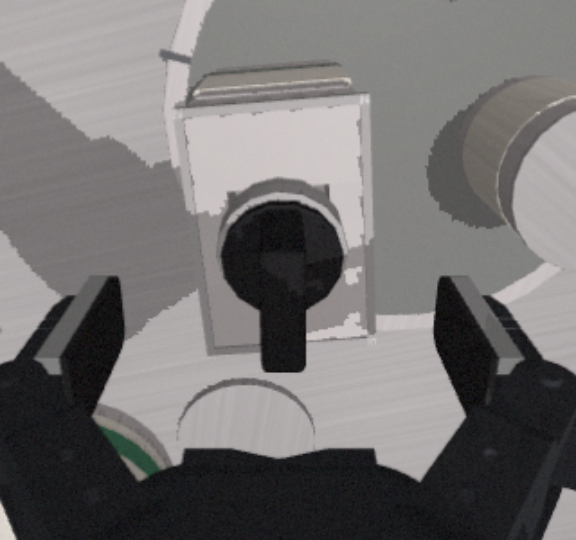

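The wing sits vertical in the view at (283,330), centred between the pads, so the grasp is aligned and I can close.

Emit:
play_rows:
  motion:
    - [[0, 0, 0, 0, 0, 0], [0, 0, 0, 0, 0, 0], [0, 0, 0, 0, 0, 0], [0, 0, 0, 0, 0, 0], [0, 0, 0, 0, 0, 0], [0, 0, 0, 0, 0, 0], [0, 0, 0, 0, 0, 0]]
  jaw: 1
  grip_force: 80

```text
clock: 4.72
position: [0.5363, 0.1895, 0.1755]
tcp_rot: [0.114, 0.993, 0.0, 0.0]
force: [-0.3, 2.5, 0.5]
grip_width: 0.0106
grip_force: 78.6
```

```bash
python3 - <<'E'
from h import *
s=arm.sense();print(s["position"],s["force"],s["wrist_torque"],s["grip_width"],s["grip_force"])
E
```

```text
[0.53628526 0.18954688 0.17546294] [-0.29885962  2.47420989  0.50442608] [ 0.51583082  0.03768623 -0.02031503] 0.01060084228845334 78.63494038581848
```

Emit:
play_rows:
  motion:
    - [[0, 0, -0.5, 0, 0, 0], [0, 0, -1.5, 0, 0, 0], [0, 0, -4, 0, 0, 0], [0, 0, -7, 0, 0, 0], [0, 0, -9, 0, 0, 0], [0, 0, -9, 0, 0, 0], [0, 0, -9, 0, 0, 0]]

```text
clock: 5.6
position: [0.5354, 0.1887, 0.2642]
tcp_rot: [0.114, 0.993, -0.001, -0.001]
force: [0.7, -0.6, -5.9]
grip_width: 0.0106
grip_force: 78.4
```

```bash
python3 - <<'E'
from h import *
s=arm.sense();print(s["position"],s["force"],s["wrist_torque"],s["grip_width"],s["grip_force"],s["joint_pos"])
c=arm.calibration("wrist"); im=save("wrist","w3");t=save("top","t3")
cv2.imwrite("pics/c3.png",np.hstack([cv2.resize(im[100:400,160:480],(400,375)),cv2.resize(t[120:280,150:310],(375,375))])[:,:,::-1])
z=s["position"][2]
for t,h in {"can":z-.1355,"neck":z-.01}.items():
    print(t,[(q["score"],at_z(0,px(0,q["xy"]),h,c).round(4)) for q in arm.spot_point("wrist",t)[:1]])
E
```

```text
[0.53542096 0.18865317 0.26423678] [ 0.69959247 -0.62141907 -5.94066848] [-0.03093963  0.02809147  0.03808563] 0.010621257922256126 78.41254949569702 [-0.60925743  0.2710188   0.19662952  1.78854821 -0.05889607  1.08971197
  0.94962034]
can [(0.81, array([0.527 , 0.1894, 0.1287]))]
neck [(0.27, array([0.5009, 0.0194, 0.2542]))]
```

View pics/c3.png

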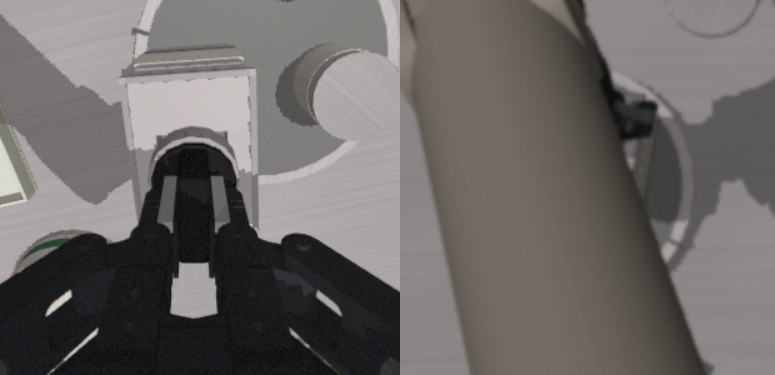

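The lid is square in the view and the can hangs upright, weighing about 6 N. Next I'll measure its yaw in the hand and carry it to a spot that shows the nest beside it.

Emit:
play_rows:
  motion:
    - [[-0.4, -1.5, -2, 0, 0, 0], [-1.2, -5, -4, 0, 0, 0], [-2.2, -9, -4, 0, 0, 0], [-3.2, -13, -4, 0, 0, 0], [-4.2, -17, -4, 0, 0, 0], [-5.3, -21, -4, 0, 0, 0], [-6.2, -25, -4, 0, 0, 0], [-7, -28, -4, 0, 0, 0], [-7, -28, -4, 0, 0, 0], [-7, -28, -4, 0, 0, 0]]

```text
clock: 7.05
position: [0.5407, -0.0988, 0.3048]
tcp_rot: [0.114, 0.993, 0.0, -0.0]
force: [0.3, 1.2, -5.4]
grip_width: 0.0107
grip_force: 78.6
```

```bash
python3 - <<'E'
from h import *
s=arm.sense();print(s["position"],s["force"])
c=arm.calibration("wrist"); im=save("wrist","w4")
z=s["position"][2]
for t,h in {"nest_floor":.006,"nest":0,"tray":0,"can":z-.1355}.items():
  for cam,cc in(("wrist",c),):
    print(t,cam,[(round(q["score"],2),px(0,q["xy"]).round(),at_z(0,px(0,q["xy"]),h,cc).round(4)) for q in arm.spot_point(cam,t)[:1]])
r=arm.cut_out("wrist","nest");print(r[0]["score"],np.array(r[0]["rect"])*[640,400,640,400])
x0,y0,x1,y1=(np.array(r[0]["rect"])*[640,400,640,400]).astype(int);x0=max(x0-12,0);y0=max(y0-12,0)
n=im[y0:y1+12,x0:x1+12];f=400/max(n.shape[:2]);n=cv2.resize(n,None,fx=f,fy=f,interpolation=cv2.INTER_CUBIC);print("nest crop",x0,y0,f)
k=cv2.resize(im[80:330,220:420],None,fx=2,fy=2,interpolation=cv2.INTER_CUBIC)
o=np.zeros((500,800,3),np.uint8);o[:n.shape[0],:n.shape[1]]=n;o[:500,400:800]=k
o=(255*(o/255)**.6).astype(np.uint8)
cv2.imwrite("pics/c4.png",o[:,:,::-1])
E
```

```text
[ 0.54071526 -0.0988005   0.30482721] [ 0.26145805  1.2203198  -5.38644402]
nest_floor wrist [(0.73, array([204., 203.]), array([ 0.5737, -0.2825,  0.006 ]))]
nest wrist [(0.7, array([205., 200.]), array([ 0.5711, -0.2826,  0.    ]))]
tray wrist []
can wrist [(0.61, array([308., 185.]), array([ 0.5376, -0.1045,  0.1693]))]
0.55 [166.976 160.6   240.    240.32 ]
nest crop 154 148 3.8461538461538463
```

View pics/c4.png

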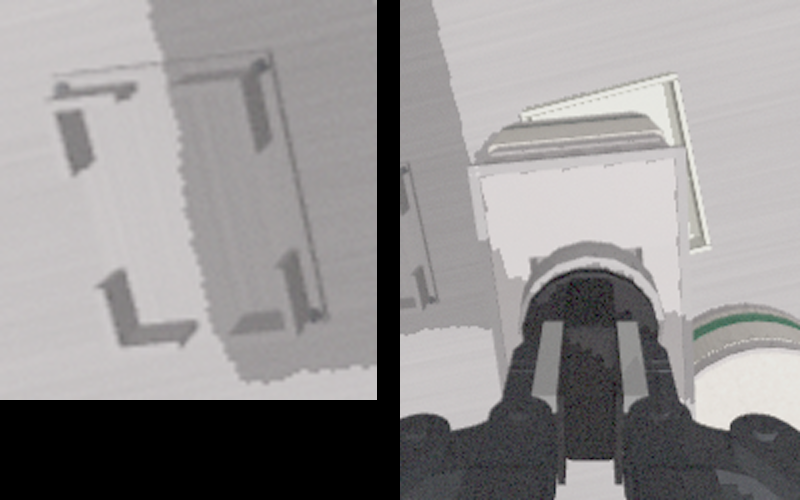

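In the left crop, the nest's plate corners are at TL (55,74), TR (271,51) and BR (327,318). In the right crop, the lid's far corners are at (472,170) and (685,148).

```bash
python3 - <<'E'
from h import *
s=arm.sense();c=arm.calibration("wrist");z=s["position"][2]
ang=lambda a,b:np.degrees(np.arctan2(*(b-a)[1::-1]))
f=3.846
for h in(.003,.006):
  P=[at_z(0,(154+x/f-.4,148+y/f-.4),h,c) for x,y in[(55,74),(271,51),(327,318)]]
  print(np.round(P,4),"c",(P[0]+P[2])/2,"yaw",ang(P[2],P[1]),ang(P[1],P[0])+0,"len",np.linalg.norm(P[0]-P[1]),np.linalg.norm(P[1]-P[2]))
L=[at_z(0,(220+(x-400)/2-.25,80+y/2-.25),z-.0255,c) for x,y in[(472,170),(685,148),(690,380)]]
print(np.round(L,4),"short",ang(L[1],L[0]),"long",ang(L[2],L[1]),np.linalg.norm(L[0]-L[1]))
Y=R.from_quat(s["tcp_rot"]).as_matrix()[:,1];print("tooly",np.degrees(np.arctan2(Y[1],Y[0])))
m=(L[0]+L[1])/2;l=np.radians(ang(L[1],L[0])+90);print("can centre est",m-.045*np.array([np.cos(l),np.sin(l),0]))
E
```

```text
[[ 0.5079 -0.3185  0.003 ]
 [ 0.5184 -0.2329  0.003 ]
 [ 0.6321 -0.246   0.003 ]] c [ 0.56997197 -0.28223432  0.003     ] yaw 173.44386600200886 -97.03286295758069 len 0.08627314353727783 0.11437178624064874
[[ 0.5076 -0.3169  0.006 ]
 [ 0.5181 -0.2319  0.006 ]
 [ 0.6309 -0.2448  0.006 ]] c [ 0.5692451  -0.28088137  0.006     ] yaw 173.44386600200886 -97.03286295758066 len 0.08569244573935207 0.11360195867100562
[[ 0.4896 -0.1218  0.2797]
 [ 0.4972 -0.0615  0.2797]
 [ 0.5712 -0.0732  0.2797]] short -97.10929389376524 long 171.00252523579482 0.060781305926592255
tooly 76.96904727043163
can centre est [ 0.44873689 -0.08609116  0.27973088]
```

Emit:
play_rows:
  motion:
    - [[-0.7, -1.7, 0, 0, 0, -0.02], [-2.2, -5, 0, 0, 0, -0.02], [-3.8, -9, 0, 0, 0, -0.02], [-5.5, -13, 0, 0, 0, -0.02], [-6.8, -16, 2, 0, 0, -0.02], [-7.2, -17.1, 5, 0, 0, -0.02], [-7.2, -17.1, 8.5, 0, 0, -0.02], [-7.2, -17.1, 11, 0, 0, -0.02], [-7.2, -17.1, 12.5, 0, 0, -0.02], [-7.2, -17.1, 12.5, 0, 0, -0.02], [-7.2, -17.1, 12.5, 0, 0, -0.02]]

```text
clock: 8.72
position: [0.5731, -0.2827, 0.1815]
tcp_rot: [0.104, 0.995, -0.0, 0.001]
force: [-0.1, -0.2, -5.4]
grip_width: 0.0105
grip_force: 78.6
```

```bash
python3 - <<'E'
from h import *
s=arm.sense();print(s["position"],s["force"],s["joint_pos"])
a=save("scene","s5"); w=save("wrist","w5")
l=cv2.resize(a[220:340,140:260],(590,590),interpolation=cv2.INTER_CUBIC)
r=cv2.resize(w[40:340,270:390],(210,525)); o=np.zeros((590,800,3),np.uint8);o[:,:590]=l;o[:525,590:]=r
cv2.imwrite("pics/c5.png",(255*(o/255)**.7).astype(np.uint8)[:,:,::-1])
c=arm.calibration("wrist");z=s["position"][2]
E
```

```text
[ 0.57305073 -0.28270257  0.18154812] [-0.12588381 -0.17565195 -5.43733642] [ 0.05936848  0.48963839  0.41498609  1.71872232 -0.23055916  0.97940015
  1.92204133]
```

View pics/c5.png

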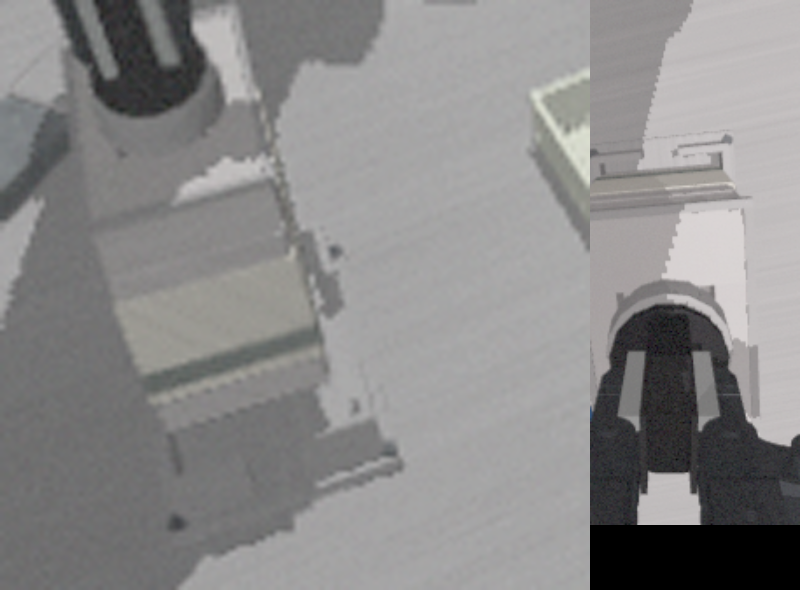

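The can hangs just above the nest and lines up with it in both views. I'll lower it gently.

Emit:
play_rows:
  motion:
    - [[0, 0, 0.8, 0, 0, 0], [0, 0, 1.6, 0, 0, 0], [0, 0, 2.1, 0, 0, 0], [0, 0, 2.5, 0, 0, 0], [0, 0, 2.8, 0, 0, 0], [0, 0, 2.8, 0, 0, 0]]

```text
clock: 9.57
position: [0.5721, -0.2823, 0.1521]
tcp_rot: [0.104, 0.995, 0.0, -0.0]
force: [-0.6, -0.2, -5.0]
grip_width: 0.0105
grip_force: 78.7
```

Emit:
play_rows:
  motion:
    - [[0, 0, 0.4, 0, 0, 0], [0, 0, 0.8, 0, 0, 0], [0, 0, 1.0, 0, 0, 0], [0, 0, 1.0, 0, 0, 0], [0, 0, 1.0, 0, 0, 0]]

```text
clock: 10.2
position: [0.5724, -0.2832, 0.1431]
tcp_rot: [0.104, 0.995, -0.0, 0.001]
force: [-2.2, -0.6, 3.8]
grip_width: 0.0104
grip_force: 80.0
```

Emit:
play_rows:
  motion:
    - [[0, 0, 0.1, 0, 0, 0], [0, 0, 0.1, 0, 0, 0], [0, 0, 0.1, 0, 0, 0]]

```text
clock: 10.58
position: [0.5724, -0.2836, 0.1426]
tcp_rot: [0.105, 0.995, -0.001, 0.001]
force: [-3.8, -2.9, 7.3]
grip_width: 0.0109
grip_force: 80.6
```

The can is down on the nest floor. Now I'll relieve the load to a light pull and start twisting.

Emit:
play_rows:
  motion:
    - [[0, 0, -0.1, 0, 0, 0], [0, 0, -0.25, 0, 0, 0], [0, -0.03, -0.25, 0, 0, 0.15], [0.01, -0.06, -0.25, 0, 0, 0.3], [0.02, -0.09, -0.25, 0, 0, 0.45], [0.03, -0.11, -0.25, 0, 0, 0.6], [0.06, -0.14, -0.25, 0, 0, 0.8]]

```text
clock: 11.45
position: [0.5709, -0.2828, 0.1433]
tcp_rot: [0.48, 0.877, 0.0, -0.001]
force: [-2.8, -0.9, -0.0]
grip_width: 0.0103
grip_force: 79.5
```

```bash
cat > st.py <<'E'
from h import *
s=arm.sense();Y=R.from_quat(s["tcp_rot"]).as_matrix()[:,1]
print(s["clock"],s["position"].round(4),s["force"].round(2),s["wrist_torque"].round(3),"yaw",np.arctan2(Y[1],Y[0]).round(3),"j7",s["joint_pos"][6].round(2),"w",s["grip_width"].round(4))
E
python3 st.py
```

```text
Traceback (most recent call last):
  File "st.py", line 3, in <module>
    print(s["clock"],s["position"].round(4),s["force"].round(2),s["wrist_torque"].round(3),"yaw",np.arctan2(Y[1],Y[0]).round(3),"j7",s["joint_pos"][6].round(2),"w",s["grip_width"].round(4))
                                                                                                                                                                    ^^^^^^^^^^^^^^^^^^^^^
AttributeError: 'float' object has no attribute 'round'
```

Emit:
play_rows:
  motion:
    - [[0, -0.03, -0.05, 0, 0, 0.15], [0.01, -0.06, -0.1, 0, 0, 0.3], [0.02, -0.09, -0.1, 0, 0, 0.45], [0.03, -0.11, -0.1, 0, 0, 0.6], [0.05, -0.13, -0.1, 0, 0, 0.7]]

```text
clock: 12.08
position: [0.5699, -0.283, 0.1442]
tcp_rot: [0.751, 0.66, -0.0, -0.001]
force: [-2.6, -0.4, 0.1]
grip_width: 0.0102
grip_force: 79.2
```

```bash
sed -i 's/s\["grip_width"\].round(4)/round(s["grip_width"],4)/' st.py; python3 st.py
```

```text
12.075 [ 0.5699 -0.283   0.1442] [-2.63 -0.36  0.11] [-0.192  0.489  0.017] yaw -0.128 j7 0.69 w 0.0102
```

Emit:
play_rows:
  motion:
    - [[0, 0.03, -0.05, 0, 0, -0.15], [0.01, 0.06, -0.1, 0, 0, -0.3], [0.02, 0.09, -0.12, 0, 0, -0.45], [0.03, 0.11, -0.15, 0, 0, -0.6], [0.05, 0.14, -0.17, 0, 0, -0.75], [0.08, 0.16, -0.2, 0, 0, -0.9], [0.1, 0.17, -0.22, 0, 0, -1.05], [0.13, 0.19, -0.25, 0, 0, -1.2]]

```text
clock: 13.08
position: [0.572, -0.2817, 0.1463]
tcp_rot: [0.243, 0.97, 0.0, -0.001]
force: [0.2, -1.2, -3.6]
grip_width: 0.0103
grip_force: 78.9
```

```bash
python3 st.py
```

```text
13.075 [ 0.572  -0.2817  0.1463] [ 0.22 -1.18 -3.59] [-0.323 -0.055 -0.115] yaw 1.08 j7 1.7 w 0.0103
```

Emit:
play_rows:
  motion:
    - [[0, -0.03, 0, 0, 0, 0.15], [0.01, -0.06, 0, 0, 0, 0.3], [0.02, -0.09, -0.03, 0, 0, 0.45], [0.03, -0.11, -0.06, 0, 0, 0.6], [0.05, -0.14, -0.09, 0, 0, 0.75], [0.08, -0.16, -0.12, 0, 0, 0.9], [0.1, -0.17, -0.15, 0, 0, 1.05], [0.13, -0.19, -0.15, 0, 0, 1.2]]

```text
clock: 14.08
position: [0.5697, -0.2828, 0.1479]
tcp_rot: [0.751, 0.66, -0.0, -0.001]
force: [0.5, -0.5, -3.8]
grip_width: 0.0104
grip_force: 79.0
```

```bash
python3 st.py
```

```text
14.075 [ 0.5697 -0.2828  0.1479] [ 0.49 -0.45 -3.81] [-0.156 -0.006 -0.015] yaw -0.129 j7 0.68 w 0.0104
```

Emit:
play_rows:
  motion:
    - [[0, 0.03, 0, 0, 0, -0.15], [0.01, 0.06, 0, 0, 0, -0.3], [0.02, 0.09, -0.02, 0, 0, -0.45], [0.03, 0.11, -0.05, 0, 0, -0.6], [0.05, 0.14, -0.07, 0, 0, -0.75], [0.08, 0.16, -0.1, 0, 0, -0.9], [0.1, 0.17, -0.12, 0, 0, -1.05], [0.13, 0.19, -0.15, 0, 0, -1.2], [0.16, 0.2, -0.17, 0, 0, -1.35], [0.19, 0.2, -0.2, 0, 0, -1.5], [0.22, 0.2, -0.2, 0, 0, -1.65]]

```text
clock: 15.45
position: [0.5727, -0.2815, 0.1507]
tcp_rot: [0.02, 1.0, 0.0, 0.0]
force: [-0.3, -1.4, -1.0]
grip_width: 0.0106
grip_force: 79.3
```

```bash
python3 st.py
```

```text
15.45 [ 0.5727 -0.2815  0.1507] [-0.3  -1.37 -0.98] [-0.319 -0.018 -0.015] yaw 1.53 j7 2.08 w 0.0106
```

Emit:
play_rows:
  motion:
    - [[0, -0.03, -0.05, 0, 0, 0.15], [0.01, -0.06, -0.07, 0, 0, 0.3], [0.02, -0.09, -0.1, 0, 0, 0.45], [0.03, -0.11, -0.13, 0, 0, 0.6], [0.05, -0.14, -0.16, 0, 0, 0.75], [0.08, -0.16, -0.19, 0, 0, 0.9], [0.1, -0.17, -0.22, 0, 0, 1.05], [0.13, -0.19, -0.25, 0, 0, 1.2], [0.16, -0.2, -0.28, 0, 0, 1.35], [0.19, -0.2, -0.3, 0, 0, 1.5], [0.22, -0.2, -0.32, 0, 0, 1.65]]

```text
clock: 16.82
position: [0.5701, -0.2826, 0.1532]
tcp_rot: [0.751, 0.66, 0.0, -0.001]
force: [0.7, -1.5, -1.7]
grip_width: 0.0103
grip_force: 79.3
```

```bash
python3 st.py
```

```text
16.825 [ 0.5701 -0.2826  0.1532] [ 0.65 -1.51 -1.73] [-0.338 -0.232  0.007] yaw -0.129 j7 0.67 w 0.0103
```

Emit:
play_rows:
  motion:
    - [[0, 0.03, -0.03, 0, 0, -0.15], [0.01, 0.06, -0.06, 0, 0, -0.3], [0.02, 0.09, -0.09, 0, 0, -0.45], [0.03, 0.11, -0.12, 0, 0, -0.6], [0.05, 0.14, -0.15, 0, 0, -0.75], [0.08, 0.16, -0.18, 0, 0, -0.9], [0.1, 0.17, -0.21, 0, 0, -1.05], [0.13, 0.19, -0.24, 0, 0, -1.2], [0.16, 0.2, -0.27, 0, 0, -1.35], [0.19, 0.2, -0.3, 0, 0, -1.5], [0.22, 0.2, -0.33, 0, 0, -1.65]]

```text
clock: 18.2
position: [0.5724, -0.281, 0.1566]
tcp_rot: [0.02, 1.0, 0.0, -0.0]
force: [0.6, -1.6, -3.6]
grip_width: 0.0106
grip_force: 79.0
```

```bash
python3 st.py
```

```text
18.2 [ 0.5724 -0.281   0.1566] [ 0.6  -1.56 -3.63] [-0.244 -0.112 -0.072] yaw 1.53 j7 2.07 w 0.0106
```

Emit:
play_rows:
  motion:
    - [[0, -0.03, 0, 0, 0, 0.15], [0.01, -0.06, 0, 0, 0, 0.3], [0.02, -0.09, -0.03, 0, 0, 0.45], [0.03, -0.11, -0.06, 0, 0, 0.6], [0.05, -0.14, -0.09, 0, 0, 0.75], [0.08, -0.16, -0.12, 0, 0, 0.9], [0.1, -0.17, -0.15, 0, 0, 1.05], [0.13, -0.19, -0.18, 0, 0, 1.2], [0.16, -0.2, -0.21, 0, 0, 1.35], [0.19, -0.2, -0.24, 0, 0, 1.5], [0.22, -0.2, -0.26, 0, 0, 1.65]]

```text
clock: 19.58
position: [0.5698, -0.2824, 0.1589]
tcp_rot: [0.751, 0.66, 0.0, -0.001]
force: [-0.9, 0.1, -4.6]
grip_width: 0.0106
grip_force: 79.0
```

```bash
python3 st.py
```

```text
19.575 [ 0.5698 -0.2824  0.1589] [-0.88  0.13 -4.56] [-0.134  0.319  0.066] yaw -0.129 j7 0.66 w 0.0106
```

Emit:
play_rows:
  motion:
    - [[0, 0.03, 0, 0, 0, -0.15], [0.01, 0.06, 0, 0, 0, -0.3], [0.02, 0.09, 0, 0, 0, -0.45], [0.03, 0.11, -0.02, 0, 0, -0.6], [0.05, 0.14, -0.05, 0, 0, -0.75], [0.08, 0.16, -0.07, 0, 0, -0.9], [0.1, 0.17, -0.1, 0, 0, -1.05], [0.13, 0.19, -0.12, 0, 0, -1.2], [0.16, 0.2, -0.14, 0, 0, -1.35], [0.19, 0.2, -0.16, 0, 0, -1.5], [0.22, 0.2, -0.18, 0, 0, -1.65]]

```text
clock: 20.95
position: [0.5729, -0.2813, 0.1619]
tcp_rot: [0.02, 1.0, 0.0, 0.001]
force: [-0.6, -0.2, 1.0]
grip_width: 0.0106
grip_force: 79.6
```

```bash
python3 st.py
```

```text
20.95 [ 0.5729 -0.2813  0.1619] [-0.61 -0.18  0.99] [-0.174  0.042  0.006] yaw 1.53 j7 2.07 w 0.0106
```

Emit:
play_rows:
  motion:
    - [[0, -0.03, -0.04, 0, 0, 0.15], [0.01, -0.06, -0.08, 0, 0, 0.3], [0.02, -0.09, -0.12, 0, 0, 0.45], [0.03, -0.11, -0.16, 0, 0, 0.6], [0.05, -0.14, -0.2, 0, 0, 0.75], [0.08, -0.16, -0.24, 0, 0, 0.9], [0.1, -0.17, -0.28, 0, 0, 1.05]]

```text
clock: 21.82
position: [0.5717, -0.2823, 0.1642]
tcp_rot: [0.523, 0.852, 0.001, -0.0]
force: [0.4, 0.6, -2.0]
grip_width: 0.0105
grip_force: 79.5
```

```bash
python3 st.py
```

```text
21.825 [ 0.5717 -0.2823  0.1642] [ 0.41  0.57 -2.01] [ 0.026 -0.022  0.   ] yaw 0.471 j7 1.16 w 0.0105
```

Emit:
play_rows:
  motion:
    - [[0, 0.03, 0, 0, 0, -0.15], [0.01, 0.06, -0.02, 0, 0, -0.3], [0.02, 0.09, -0.05, 0, 0, -0.45], [0.03, 0.11, -0.08, 0, 0, -0.6], [0.05, 0.14, -0.11, 0, 0, -0.75], [0.08, 0.16, -0.14, 0, 0, -0.9], [0.1, 0.17, -0.17, 0, 0, -1.05]]

```text
clock: 22.7
position: [0.5727, -0.2807, 0.166]
tcp_rot: [0.02, 1.0, 0.001, 0.0]
force: [-0.5, -0.2, -0.6]
grip_width: 0.0103
grip_force: 79.4
```

```bash
python3 st.py
```

```text
22.7 [ 0.5727 -0.2807  0.166 ] [-0.45 -0.25 -0.65] [ 0.034 -0.028  0.009] yaw 1.53 j7 2.07 w 0.0103
```

Emit:
play_rows:
  motion:
    - [[0, 0, -0.1, 0, 0, 0], [0, 0, -0.3, 0, 0, 0], [0, 0, -0.3, 0, 0, 0]]

```text
clock: 23.08
position: [0.5724, -0.2817, 0.1694]
tcp_rot: [0.024, 1.0, -0.0, 0.0]
force: [-0.4, 1.2, -0.6]
grip_width: 0.0106
grip_force: 79.4
```

```bash
python3 st.py
```

```text
23.075 [ 0.5724 -0.2817  0.1694] [-0.36  1.23 -0.62] [-0.027 -0.054  0.041] yaw 1.523 j7 2.06 w 0.0106
```

Emit:
play_rows:
  motion:
    - [[0, 0, -1.5, 0, 0, 0], [0, 0, -4, 0, 0, 0], [0, 0, -6, 0, 0, 0], [0.3, 3, -7, 0, 0, 0], [0.7, 7, -7, 0, 0, 0], [1, 11, -7, 0, 0, 0], [1.4, 15, -7, 0, 0, 0], [1.8, 18.5, -7, 0, 0, 0], [1.9, 20, -5, 0, 0, 0], [1.9, 20, -1, 0, 0, 0], [1.9, 20, 3, 0, 0, 0], [1.9, 20, 6, 0, 0, 0]]

```text
clock: 24.58
position: [0.5625, -0.0811, 0.1087]
tcp_rot: [0.023, 1.0, 0.0, 0.0]
force: [-0.3, -0.3, -0.7]
grip_width: 0.0105
grip_force: 79.4
```

```bash
python3 st.py; python3 - <<'E'
from h import *
a=save("scene","s6")
l=cv2.resize(a[190:340,150:350],(800,600),interpolation=cv2.INTER_CUBIC)
cv2.imwrite("pics/c6.png",l[:,:,::-1])
E
```

```text
24.575 [ 0.5625 -0.0811  0.1087] [-0.31 -0.31 -0.71] [ 0.019 -0.051  0.053] yaw 1.524 j7 1.72 w 0.0105
```

View pics/c6.png

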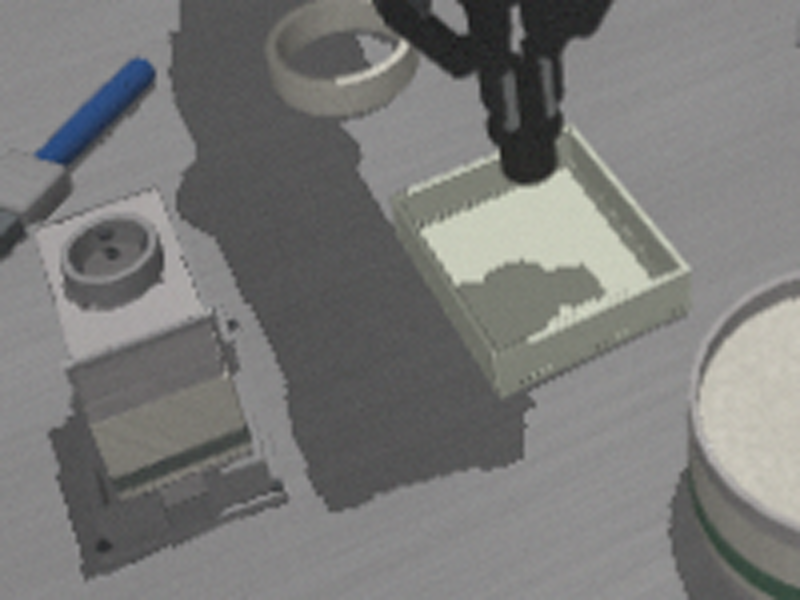

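The can stands in the nest at (150,350) with its neck open, and the stopper in the gripper is above the tray at (528,165). I'll lower and release it.

Emit:
play_rows:
  motion:
    - [[0, 0, 2, 0, 0, 0], [0, 0, 4, 0, 0, 0], [0, 0, 5.5, 0, 0, 0], [0, 0, 6.3, 0, 0, 0], [0, 0, 6.7, 0, 0, 0], [0, 0, 6.7, 0, 0, 0], [0, 0, 6.7, 0, 0, 0]]

```text
clock: 25.5
position: [0.5628, -0.0813, 0.0427]
tcp_rot: [0.023, 1.0, 0.0, 0.0]
force: [0.5, -0.4, -0.2]
grip_width: 0.0105
grip_force: 79.4
```

```bash
python3 st.py; python3 - <<'E'
from h import *
# is the can fully down? compare neck estimates
for cam in("scene","top"):
  arm.read_camera(cam)
  for t,h in(("neck",.131),("can",.006)):
    print(cam,t,[(round(q["score"],2),at_z(cam,px(0,q["xy"]),h).round(4)) for q in arm.spot_point(cam,t)[:1]])
E
```

```text
25.5 [ 0.5628 -0.0813  0.0427] [ 0.51 -0.38 -0.16] [ 0.002  0.021 -0.02 ] yaw 1.524 j7 1.76 w 0.0105
scene neck [(0.7, array([ 0.5765, -0.2867,  0.131 ]))]
scene can [(0.6, array([ 0.5802, -0.2816,  0.006 ]))]
top neck [(0.8, array([ 0.5674, -0.2742,  0.131 ]))]
top can [(0.94, array([ 0.5726, -0.2834,  0.006 ]))]
```

Emit:
play_rows:
  motion:
    - [[0, 0, 0.2, 0, 0, 0], [0, 0, 0.2, 0, 0, 0], [0, 0, 0.2, 0, 0, 0]]

```text
clock: 26.18
position: [0.5626, -0.0812, 0.0404]
tcp_rot: [0.023, 1.0, 0.0, 0.0]
force: [-0.2, 0.6, 2.9]
grip_width: 0.0105
grip_force: 79.8
```

Emit:
play_rows:
  motion:
    - [[0, 0, 0.2, 0, 0, 0], [0, 0, 0.2, 0, 0, 0], [0, 0, 0.2, 0, 0, 0], [0, 0, 0.2, 0, 0, 0], [0, 0, -1, 0, 0, 0], [0, 0, -4, 0, 0, 0], [0, 0, -8, 0, 0, 0], [0, 0, -13, 0, 0, 0], [0, 0, -18, 0, 0, 0], [-2, 8, -22, 0, 0, 0], [-4, 13, -22, 0, 0, 0], [-4, 13, -22, 0, 0, 0]]
  jaw: 0.5
  grip_force: 20

```text
clock: 27.68
position: [0.6095, 0.0523, 0.2619]
tcp_rot: [0.02, 1.0, 0.001, 0.001]
force: [0.2, -1.0, -0.5]
grip_width: 0.0424
grip_force: 0.0
```

```bash
python3 st.py; python3 - <<'E'
from h import *
a=save("scene","s7")
for t in("can","stopper","tray"):
  print(t,[(round(q["score"],2),(np.array(q["rect"])*[640,400,640,400]).round()) for q in arm.cut_out("scene",t)[:1]])
l=cv2.resize(a[90:340,150:480],(792,600),interpolation=cv2.INTER_CUBIC)
# predicted lid outline if fully seated: draw
l=np.ascontiguousarray(l[:,:,::-1])
cv2.imwrite("pics/c7.png",l)
E
```

```text
27.675 [0.6095 0.0523 0.2619] [ 0.23 -1.   -0.53] [-0.009  0.008 -0.025] yaw 1.531 j7 1.44 w 0.0424
can [(0.87, array([155., 233., 212., 316.]))]
stopper [(0.6, array([276., 231., 293., 262.]))]
tray [(0.75, array([250., 222., 323., 287.]))]
```

View pics/c7.png

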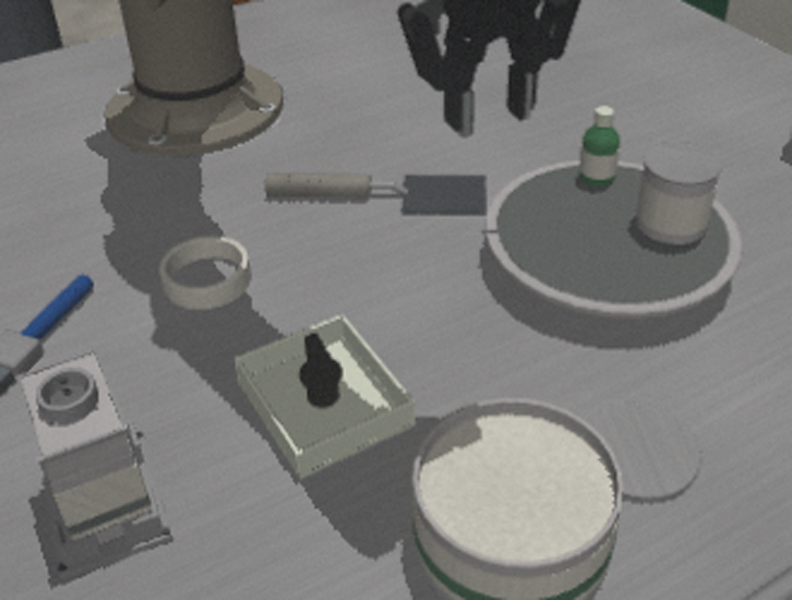

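The stopper stands in the tray at (320,370), the can stands in the nest at (85,450), and the tin and bottle are upright. One numeric check that the can is seated, then I'll hand in.

```bash
python3 - <<'E'
from h import *
C=[at_z("scene",(x/4+150-.4,y/4+190-.4),.116) for x,y in[(38,225),(155,190),(212,318),(75,365)]]
print(np.round(C,4),np.mean(C,0),[np.linalg.norm(C[i]-C[(i+1)%4]).round(4) for i in range(4)])
print(arm.hand_in() if abs(np.mean(C,0)[0]-.57)<.009 and abs(np.mean(C,0)[1]+.282)<.009 else "check")
E
```

```text
[[ 0.525  -0.3053  0.116 ]
 [ 0.5301 -0.2528  0.116 ]
 [ 0.6193 -0.2527  0.116 ]
 [ 0.6151 -0.3095  0.116 ]] [ 0.57237151 -0.28007666  0.116     ] [np.float64(0.0528), np.float64(0.0891), np.float64(0.057), np.float64(0.0902)]
the job is handed in; nothing more can be done
None
```

The job is handed in at about 28 s of the 72 s allowed: the can stands in the nest, the stopper was twisted out and left in the tray, and the tin and bottle are still standing on the turntable.

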